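# Pack the kiln shelf from back to front

### The arm

A 7-joint arm with a two-finger parallel gripper is mounted at the origin on the work surface. World frame = base frame: x ahead of the robot, y to its left, z up, the work surface at z = 0. Lengths are in m, angles in degrees, forces in N, time in s.
With the tool pointing down it reaches from about 0.425 to 0.875 m from the base axis. Payload 4.7 kg.
Tool frame: the origin (TCP) lies on the mounting face of the last link; the fingertips stand 182 mm ahead of it and the grasp point (between the pads) lies 164 mm ahead of it; z points along the fingers, y is the line along which they close (so a half turn about z gives the same grasp; the last joint's range is limited). The gripper opens to 87 mm and grips with 3 to 60 N. Pads are 19 mm wide; open, the fingers measure 117 mm over their backs; the gripper's body (75 mm by 190 mm) begins 51 mm behind the grasp point.
Start: joints at [-66.973, 18.392, -4.016, 83.108, 1.295, 78.541, -3.26], TCP at [0.246, 0.602, 0.405] pointing down, gripper open.
Joint ranges: [-163.93, 163.93], [-17.29, 119.83], [-79.2, 71.16], [3.27, 140.29], [-89.18, 269.18], [5.43, 117.66], [-154.24, 154.24]. Speed limits (degrees/s): [147.25, 147.25, 180, 180, 180, 180, 180].

### API

Orientations are given as [roll, pitch, yaw] about the fixed x, y, z axes, in that order (R = Rz(yaw) Ry(pitch) Rx(roll)).
In Python, from cell import env gives the robot as it stands.
- The arm moves only by the tool servo_tool, never from a script. Its argument "plan" is a list of rows, each an object with "xyz": the shift along the tool's x, y, z in cm, a list of three; "twist": the turn, a rotation vector about the tool's x, y, z in degrees, a list of three; "jaw": the closure, from 0 (fully open) to 1 (shut). In form: [{"xyz": [x, y, z], "twist": [wx, wy, wz], "jaw": jaw}, ...]. A call has 1 to 10 rows; each row is the pose to reach, as a shift and turn from the pose commanded when the call began, along the tool's axes at that moment; what a row does not reach only later rows make up. A row lasts 1/12 s, in which the tool goes at most 41.7 mm and 7.16 degrees, less where a joint would pass 70% of its speed; a pose out of reach is approached as far as the arm can. A call with a gripper value outside its range is refused whole. The fingers move at their own pace and stop on an object; "newtons" is the grip in N (left out, the last holds). Time passes only in rows, so rows that repeat a pose let the fingers close. It gives the time, the measured TCP pose, the force, the opening and the grip force at its end, in the units of the state.
- env.get_obs(): the state, without advancing time (a new reading comes with each control period).
- env.read_camera(name): name is "scene" or "top" or "wrist"; returns a dict with "img" (420x560x3 uint8, red, green, blue), "camera_matrix" (3x3 intrinsics, pixels), "R" (3x3) and "t" (3): a world point X has camera coordinates R X + t. Camera axes: x right, y down, z forward; pixel columns grow to the right and rows downward; lengths in m; the calibration is good to about 2 mm. The wrist camera is an equidistant fisheye: a pixel r from the principal point sees the ray r / f radians off the axis. A picture is of the moment at which its call begins. There is no depth.
- env.sign_off(): hands the job in; it is judged then, once.
The state is a dict: "time_s": time; "qpos": joint angles; "joint_velocities": joint speeds; "effort": joint torques, N m; "tool_pos": TCP position; "tool_rot": TCP orientation; "force": force on the tool from outside, world axes, zero at the start; "wrist_torque": the same for the moment, N m; "grip_width": finger opening in m; "grasp_force": force on a finger pad.
Only numpy, scipy, OpenCV 4.12 (cv2) and the standard library are available. Lean on these libraries where they do the work, as an engineer would, in place of code of your own. Each camera call takes 0.05 s, during which the arm holds its last target. There are 200 camera calls.

### The job

Pack the kiln shelf from the back forward: stand the green vase on it midway between the brown jar and the round prop and in line with them, put the brown lid on the brown jar, and set the cone pack on top of the prop, centred and with its long side facing the shelf's front edge (the one with the dark red stripe). Only when those three are in place, stand the blue beaker on the shelf directly in front of the jar, towards the striped edge, with about 3 cm clear between them. All pieces stand upright and are let go of; leave the jar, the prop, the yellow beaker and the turquoise lid where they are.

Things in the scene. Friction and masses are not known exactly. Their poses are not given: they have to be found in the camera images.
- kiln_shelf: pale stone-coloured kiln shelf, a fixed flat slab 240 (x) by 320 (y) by 18 mm, lying on the table. Origin: centre of its underside. Its -x edge is the front, nearer the robot, marked on top by a dark red stripe 16 mm wide. The jar and the prop stand on it.
- jar: dark brown open jar, round, 62 mm across at the belly, 54 mm across the rim, 58 mm tall, mouth 46 mm inside; loose, about 0.35 kg, already standing on the kiln shelf. Origin: centre of its underside. Its x and y axes are parallel to the shelf's: its -x points to the shelf's front edge, and the prop stands 220 mm from it along its +y or -y.
- prop: grey-brown plain round kiln prop, a solid disc-like cylinder 60 mm across and 40 mm tall with a flat top; loose, about 0.4 kg, already standing on the kiln shelf. Origin: centre of its underside.
- vase: dark green glazed bottle vase, round: straight body 46 mm across from the foot to 54 mm up, then a narrow neck and a 32 mm lip at 76 mm; about 0.18 kg. Starts upright on the pale pine ware board (fixed, 18 mm thick), like all pieces still to be placed. Origin: centre of its underside; z up.
- lid: dark brown jar lid: a disc 60 mm across and 6 mm thick with a knob 18 mm across and 20 mm tall on top, and under it a round plug 36 mm across and 5 mm deep that drops into the jar's mouth (the disc then lies on the rim). 31 mm tall in all, about 0.08 kg; starts plug down, knob up. Origin: centre of the plug's underside, so the knob spans 11 to 31 mm above it; on the jar the origin is 53 mm above the jar's.
- cones: witness-cone pack: a terracotta-coloured clay bar 60 mm long (x), 26 mm wide (y) and 20 mm high, with three thin cream cones standing in a row along it, their tips 53 mm above its underside; about 0.09 kg. Take it by the bar's long sides. Origin: centre of its underside. Starts upright; it must end with its x axis along the jar's y axis (either way round).
- beaker: cobalt blue open beaker, round, 48 mm across at the foot, 50 mm at the rim, 65 mm tall; about 0.12 kg. Origin: centre of its underside.
- spare_beaker: yellow beaker of the same shape as the blue one; not part of the job, to be left where it stands. Origin: centre of its underside.
- spare_lid: turquoise lid of the same form as the brown one but 68 mm across; not part of the job, to be left where it lies. Origin: centre of its plug's underside.

How it is judged:
By the outcome, as a careful person would: the job done as asked, in the order asked, and still so for the second after the job is handed in, with the robot touching nothing.
It also fails if it takes over 117 s, if anything falls off the work surface, if the arm or the gripper's body presses on something with over 40 N, if the wrist force passes 120 N, or if a joint passes its speed limit or range.

## Working session

There is one attempt and no reset: what is moved stays moved. The work goes in short steps, Python scripts to look and compute and a tool call to move; the robot and the scene stay as the last step left them, time stands still between calls to the robot, and variables do not carry over. Pictures are saved under pics/ and viewed, at most 14 in all, crops included, and the job is handed in when it is done.

Besides the shell and the picture viewer there is one more tool, called after "Call:" by a JSON object that holds its "op" and its "data", one argument or row to a line. servo_tool: Moves the arm, as the interface text tells. Its arguments: {"type":"object","properties":{"plan":{"type":"array","items":{"type":"object","properties":{"xyz":{"type":"array","items":{"type":"number"}},"twist":{"type":"array","items":{"type":"number"}},"jaw":{"type":"number"}}}},"newtons":{"type":"number"}},"required":["plan"]}

```bash
ls; mkdir -p pics; python3 - <<'E'
from cell import env
import cv2,json
o=env.get_obs();print({k:o[k] for k in('time_s','tool_pos','tool_rot','grip_width','force')})
for n in('scene','top'):
    c=env.read_camera(n);cv2.imwrite(f'pics/{n}0.png',c['img'][:,:,::-1]);print(n,c['camera_matrix'],c['R'],c['t'])
E
```

```text
pics
{'time_s': 0.0, 'tool_pos': array([0.24576271, 0.60153812, 0.40364115]), 'tool_rot': array([-1.79890739e+02,  5.38763206e-03,  1.57782746e+02]), 'grip_width': 0.08696182144074036, 'force': array([-0.18378507,  0.26719907, -0.17166153])}
scene [[453.01447663   0.         281.48568177]
 [  0.         453.01447663 212.49661875]
 [  0.           0.           1.        ]] [[ 0.8563385   0.51640746 -0.00277761]
 [ 0.31269276 -0.52279183 -0.79303968]
 [-0.41098372  0.67824187 -0.60916364]] [-0.47891479 -0.12210424  1.35259816]
top [[483.34876473   0.         284.22401573]
 [  0.         483.34876473 207.4559769 ]
 [  0.           0.           1.        ]] [[ 0.00379467 -0.9998161   0.01879808]
 [-0.99892531 -0.00465831 -0.04611418]
 [ 0.04619327 -0.01860289 -0.99875929]] [-0.01607472  0.51782284  0.98739468]
```

View pics/top0.png

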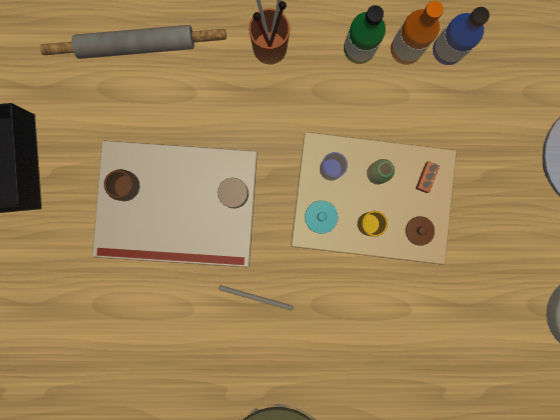

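View pics/scene0.png

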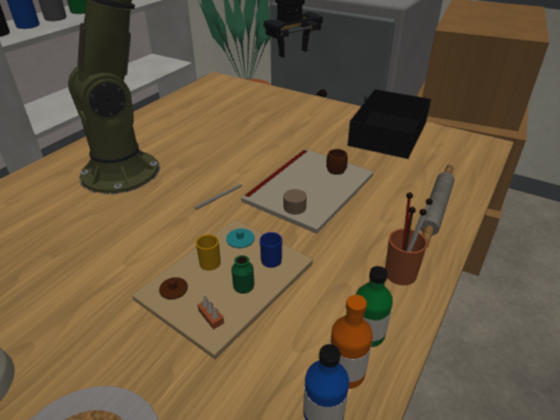

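```bash
cat > h.py <<'E'
from cell import env
import cv2, numpy as np
from scipy.spatial.transform import Rotation as Rot
def ray(c,uv):
    K=c['camera_matrix'];d=np.array([(uv[0]-K[0,2])/K[0,0],(uv[1]-K[1,2])/K[1,1],1.])
    return d
def wray(c,uv):
    K=c['camera_matrix'];p=np.array([(uv[0]-K[0,2])/K[0,0],(uv[1]-K[1,2])/K[1,1]])
    th=np.hypot(*p);return np.array([*(p*np.sin(th)/max(th,1e-9)),np.cos(th)])
def plane(c,uv,z,fish=False):
    R=np.array(c['R']);o=-R.T@c['t'];d=R.T@(wray if fish else ray)(c,uv)
    return o+d*(z-o[2])/d[2]
def proj(c,X,fish=False):
    K=c['camera_matrix'];p=np.array(c['R'])@X+c['t']
    r=np.hypot(p[0],p[1]);s=np.arctan2(r,p[2])/max(r,1e-9) if fish else 1/p[2]
    return K[0,0]*p[0]*s+K[0,2],K[1,1]*p[1]*s+K[1,2]
def go(xyz,yaw):
    """print shift (cm) and turn (deg) taking the grasp point to xyz, pointing down"""
    o=env.get_obs();R0=Rot.from_euler('xyz',o['tool_rot'],degrees=True)
    R1=Rot.from_euler('xyz',[180,0,yaw],degrees=True)
    tcp=np.array(xyz)+[0,0,.164]
    print('xyz',np.round(R0.inv().apply(tcp-o['tool_pos'])*100,2),'twist',np.round((R0.inv()*R1).as_rotvec(degrees=True),1),'t',round(o['time_s'],2))
E
cat > det.py <<'E'
from h import *
c=env.read_camera('top');im=cv2.cvtColor(c['img'],cv2.COLOR_RGB2HSV)
def blob(n,lo,hi,box,z):
    x0,y0,x1,y1=box;m=np.zeros(im.shape[:2],np.uint8);m[y0:y1,x0:x1]=cv2.inRange(im,np.array(lo),np.array(hi))[y0:y1,x0:x1]
    k=max(cv2.findContours(m,cv2.RETR_EXTERNAL,cv2.CHAIN_APPROX_NONE)[0],key=cv2.contourArea)
    k=cv2.convexHull(k);M=cv2.moments(k);u=(M['m10']/M['m00'],M['m01']/M['m00'])
    print(n,np.round(u,1),'area',cv2.contourArea(k),'->',np.round(plane(c,u,z),4));return k
def stat(u,v):print((u,v),im[v,u])
for p in((122,184),(110,185),(233,193),(200,170),(333,167),(381,172),(425,190),(420,232),(372,222),(320,205),(430,178),(170,256),(435,150)):stat(*p)
blob('jar',(0,60,0),(30,255,140),(95,160,150,210),.018+.029)
blob('prop',(0,45,0),(179,255,255),(210,170,255,215),.038)
blob('blue',(105,90,0),(135,255,255),(310,140,355,190),.05)
blob('vase',(40,60,0),(85,255,255),(360,150,405,195),.05)
k=blob('cones',(0,110,0),(14,255,255),(410,150,450,200),.038);print(cv2.minAreaRect(k))
blob('lid',(0,120,0),(14,255,120),(395,205,445,255),.026)
k=blob('stripe',(0,120,0),(179,255,160),(80,240,260,275),.018);r=cv2.boxPoints(cv2.minAreaRect(k));print([np.round(plane(c,q,.018),4)[:2] for q in r])
E
python3 det.py
```

```text
(122, 184) [ 12 148  98]
(110, 185) [ 14 115  53]
(233, 193) [ 15  73 154]
(200, 170) [ 20  50 184]
(333, 167) [118  69 141]
(381, 172) [31 70 98]
(425, 190) [ 10 164 145]
(420, 232) [ 12 156 100]
(372, 222) [ 23 211 192]
(320, 205) [ 88 108 163]
(430, 178) [ 19  55 102]
(170, 256) [  5 153 125]
(435, 150) [ 19  96 183]
jar [121.4 184.8] area 885.0 -> [0.5598 0.3105 0.047 ]
prop [232. 192.] area 1936.0 -> [0.5473 0.0919 0.038 ]Traceback (most recent call last):
  File "det.py", line 12, in <module>
    blob('blue',(105,90,0),(135,255,255),(310,140,355,190),.05)
    ~~~~^^^^^^^^^^^^^^^^^^^^^^^^^^^^^^^^^^^^^^^^^^^^^^^^^^^^^^^
  File "det.py", line 5, in blob
    k=max(cv2.findContours(m,cv2.RETR_EXTERNAL,cv2.CHAIN_APPROX_NONE)[0],key=cv2.contourArea)
ValueError: max() iterable argument is empty
```

```bash
sed -i "s/(0,45,0),(179/(0,62,0),(179/;s/(105,90,0)/(100,30,0)/;s/(40,60,0),(85,255,255)/(0,0,0),(179,255,125)/" det.py; sed -i '/^for p in/d' det.py; python3 det.py
```

```text
jar [121.5 184.9] area 893.0 -> [0.5596 0.3103 0.047 ]
prop [232.5 192.5] area 699.0 -> [0.5464 0.0909 0.038 ]
blue [334.2 164.4] area 458.0 -> [ 0.6029 -0.1129  0.05  ]
vase [380.2 171.3] area 512.0 -> [ 0.5896 -0.2053  0.05  ]
cones [427.3 176.7] area 422.5 -> [ 0.5806 -0.3038  0.038 ]
((427.33380126953125, 176.713134765625), (14.394294738769531, 30.497264862060547), 21.250505447387695)
lid [419.6 230.5] area 611.5 -> [ 0.4713 -0.2908  0.026 ]
stripe [169.9 256. ] area 1111.5 -> [0.4176 0.2187 0.018 ]
[array([0.4192, 0.3669]), array([0.4347, 0.3663]), array([0.4161, 0.0691]), array([0.4005, 0.07  ])]
```

```bash
python3 -c "
from h import *
go((.5896,-.2053,.2),90)"
```

```text
xyz [-62.34 -61.7    4.08] twist [-0.1  0.  67.8] t 0.2
```

Call:
{"op": "servo_tool", "data": {
  "plan": [
    {"xyz": [-31, -31, 2], "twist": [0, 0, 67.8], "jaw": 0},
    {"xyz": [-31, -31, 2], "twist": [0, 0, 67.8], "jaw": 0},
    {"xyz": [-31, -31, 2], "twist": [0, 0, 67.8], "jaw": 0},
    {"xyz": [-31, -31, 2], "twist": [0, 0, 67.8], "jaw": 0},
    {"xyz": [-31, -31, 2], "twist": [0, 0, 67.8], "jaw": 0},
    {"xyz": [-31, -31, 2], "twist": [0, 0, 67.8], "jaw": 0},
    {"xyz": [-31, -31, 2], "twist": [0, 0, 67.8], "jaw": 0},
    {"xyz": [-31, -31, 2], "twist": [0, 0, 67.8], "jaw": 0},
    {"xyz": [-31, -31, 2], "twist": [0, 0, 67.8], "jaw": 0},
    {"xyz": [-31, -31, 2], "twist": [0, 0, 67.8], "jaw": 0}
  ]
}}

```text
time_s: 1.03
tool_pos: [0.4072, 0.2159, 0.3858]
tool_rot: [180.0, -0.0, 89.7]
force: [0.6, -0.8, 0.4]
grip_width: 0.0871
grasp_force: 0.0
```

```bash
python3 -c "
from h import *
go((.5896,-.2053,.2),90)"
```

```text
xyz [-42.01  18.48   2.16] twist [ 0.  -0.  -0.3] t 1.03
```

Call:
{"op": "servo_tool", "data": {
  "plan": [
    {"xyz": [-42, 18.5, 2.2], "twist": [0, 0, 0], "jaw": 0},
    {"xyz": [-42, 18.5, 2.2], "twist": [0, 0, 0], "jaw": 0},
    {"xyz": [-42, 18.5, 2.2], "twist": [0, 0, 0], "jaw": 0},
    {"xyz": [-42, 18.5, 2.2], "twist": [0, 0, 0], "jaw": 0},
    {"xyz": [-42, 18.5, 2.2], "twist": [0, 0, 0], "jaw": 0},
    {"xyz": [-42, 18.5, 2.2], "twist": [0, 0, 0], "jaw": 0},
    {"xyz": [-42, 18.5, 2.2], "twist": [0, 0, 0], "jaw": 0},
    {"xyz": [-42, 18.5, 2.2], "twist": [0, 0, 0], "jaw": 0},
    {"xyz": [-42, 18.5, 2.2], "twist": [0, 0, 0], "jaw": 0},
    {"xyz": [-42, 18.5, 2.2], "twist": [0, 0, 0], "jaw": 0}
  ]
}}

```text
time_s: 1.87
tool_pos: [0.5751, -0.1646, 0.3658]
tool_rot: [180.0, -0.0, 90.0]
force: [0.3, 0.1, 1.2]
grip_width: 0.0872
grasp_force: 0.0
```

Call:
{"op": "servo_tool", "data": {
  "plan": [
    {"xyz": [-4.2, 1.8, 0.2], "twist": [0, 0, 0], "jaw": 0},
    {"xyz": [-4.2, 1.8, 0.2], "twist": [0, 0, 0], "jaw": 0}
  ]
}}

```text
time_s: 2.03
tool_pos: [0.5925, -0.2128, 0.3628]
tool_rot: [-179.9, 0.4, 89.5]
force: [-1.7, -0.4, -0.7]
grip_width: 0.0866
grasp_force: 0.0
```

```bash
python3 - <<'E'
from h import *
go((.5896,-.2053,.2),90)
c=env.read_camera('wrist');im=c['img'].copy()
for p in((.5896,-.2053,.094),(.6029,-.1129,.083),(.5806,-.3038,.038),(.4713,-.2908,.049)):
    u=proj(c,np.array(p),True);print(np.round(u,1))
cv2.imwrite('pics/w1.png',im[:,:,::-1]);print(c['camera_matrix'],-np.array(c['R']).T@c['t'])
E
```

```text
xyz [ 0.75 -0.3  -0.12] twist [-0.1  0.4 -0.5] t 2.03
[274.5 210.2]
[290.5  92.7]
[267.7 287.1]
[163.7 279. ]
[[325.1922621    0.         277.95212106]
 [  0.         325.1922621  216.13125111]
 [  0.           0.           1.        ]] [ 0.59317641 -0.14003864  0.34247644]
```

View pics/w1.png

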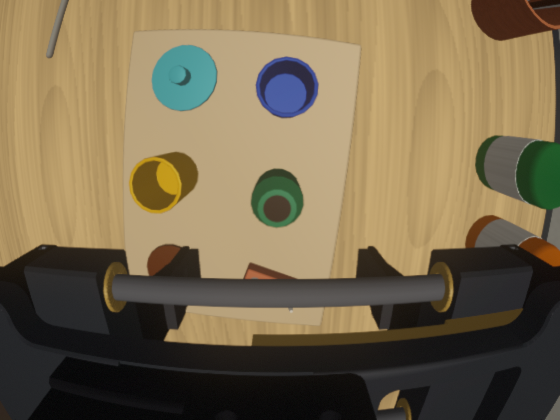

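```bash
python3 - <<'E'
from h import *
c=env.read_camera('wrist')
v=plane(c,(277,206.5),.094,True);print(v, plane(c,(287,87),.083,True))
go((v[0],v[1],.055),90)
E
```

```text
[ 0.59112489 -0.19927846  0.094     ] [ 0.59958825 -0.10516205  0.083     ]
xyz [ 0.84 -0.09 14.39] twist [-0.1  0.1 -0.3] t 2.13
```

```bash
cat >> h.py <<'E'
def wblob(c,X,lo,hi,rad=45,fish=True,hull=True):
    """colour blob nearest the projection of X; returns its hull"""
    hsv=cv2.cvtColor(c['img'],cv2.COLOR_RGB2HSV);u=proj(c,np.array(X),fish)
    g=np.zeros(hsv.shape[:2],np.uint8);cv2.circle(g,(int(u[0]),int(u[1])),rad,255,-1)
    m=cv2.inRange(hsv,np.array(lo),np.array(hi))&g
    k=max(cv2.findContours(m,cv2.RETR_EXTERNAL,cv2.CHAIN_APPROX_NONE)[0],key=cv2.contourArea)
    return cv2.convexHull(k)
def cen(k):
    M=cv2.moments(k);return M['m10']/M['m00'],M['m01']/M['m00']
E
python3 - <<'E'
from h import *
c=env.read_camera('wrist')
k=wblob(c,(.5896,-.2033,.094),(0,0,0),(28,255,110),25);u=cen(k)
print(u,cv2.contourArea(k),-np.array(c['R']).T@c['t'])
v=plane(c,u,.094,True);print(v)
k=wblob(c,(.6029,-.1129,.083),(105,60,0),(130,255,255),45);u=cen(k)
print('blue',u,cv2.minEnclosingCircle(k),plane(c,u,.07,True))
go((v[0],v[1],.055),90)
E
```

```text
(277.39775051124747, 216.2385821404226) 489.0 [ 0.59261466 -0.13456413  0.34303827]
[ 0.59137559 -0.20346688  0.094     ]
blue (287.78020558002936, 94.85497797356828) ((287.7292175292969, 95.25231170654297), 30.811748504638672) [ 0.60022984 -0.10624936  0.07      ]
xyz [ 0.17 -0.09 14.42] twist [-0.1 -0.  -0.1] t 2.18
```

Call:
{"op": "servo_tool", "data": {
  "plan": [
    {"xyz": [0.2, -0.1, 4], "twist": [0, 0, 0], "jaw": 0},
    {"xyz": [0.2, -0.1, 7], "twist": [0, 0, 0], "jaw": 0},
    {"xyz": [0.2, -0.1, 10], "twist": [0, 0, 0], "jaw": 0},
    {"xyz": [0.2, -0.1, 12.5], "twist": [0, 0, 0], "jaw": 0},
    {"xyz": [0.2, -0.1, 14.4], "twist": [0, 0, 0], "jaw": 0},
    {"xyz": [0.2, -0.1, 14.4], "twist": [0, 0, 0], "jaw": 0.2},
    {"xyz": [0.2, -0.1, 14.4], "twist": [0, 0, 0], "jaw": 0.6},
    {"xyz": [0.2, -0.1, 14.4], "twist": [0, 0, 0], "jaw": 0.7},
    {"xyz": [0.2, -0.1, 14.4], "twist": [0, 0, 0], "jaw": 0.7},
    {"xyz": [0.2, -0.1, 14.4], "twist": [0, 0, 0], "jaw": 0.7}
  ],
  "newtons": 15
}}

```text
time_s: 3.02
tool_pos: [0.5923, -0.2029, 0.2217]
tool_rot: [179.8, 0.0, 90.0]
force: [0.4, 0.7, 0.4]
grip_width: 0.0617
grasp_force: 0.0
```

Call:
{"op": "servo_tool", "data": {
  "plan": [
    {"xyz": [0, 0, 0], "twist": [0, 0, 0], "jaw": 0.7},
    {"xyz": [0, 0, 0], "twist": [0, 0, 0], "jaw": 0.7}
  ]
}}

```text
time_s: 3.18
tool_pos: [0.5919, -0.203, 0.2207]
tool_rot: [179.9, -0.0, 90.0]
force: [-0.7, -0.3, 0.3]
grip_width: 0.0478
grasp_force: 0.0
```

```bash
python3 -c "
from h import *
go((.553,.2006,.2),86.5)"
```

```text
xyz [ 40.36  -3.88 -14.34] twist [ 0.1 -0.   3.5] t 3.18
```

Call:
{"op": "servo_tool", "data": {
  "plan": [
    {"xyz": [0, 0, 0], "twist": [0, 0, 0], "jaw": 0.7},
    {"xyz": [0, 0, 0], "twist": [0, 0, 0], "jaw": 0.7},
    {"xyz": [0, 0, 0], "twist": [0, 0, 0], "jaw": 0.7},
    {"xyz": [0, 0, -3], "twist": [0, 0, 0], "jaw": 0.7},
    {"xyz": [0, 0, -6.5], "twist": [0, 0, 0], "jaw": 0.7},
    {"xyz": [0, 0, -10], "twist": [0, 0, 0], "jaw": 0.7},
    {"xyz": [2, 0, -13], "twist": [0, 0, 0], "jaw": 0.7},
    {"xyz": [5, -0.5, -14], "twist": [0, 0, 0], "jaw": 0.7},
    {"xyz": [8, -1, -14], "twist": [0, 0, 0], "jaw": 0.7},
    {"xyz": [12, -1.5, -14], "twist": [0, 0, 1], "jaw": 0.7}
  ]
}}

```text
time_s: 4.02
tool_pos: [0.5762, -0.0845, 0.3605]
tool_rot: [179.9, 0.1, 88.7]
force: [1.6, 1.4, -1.4]
grip_width: 0.0453
grasp_force: 15.0
```

```bash
python3 -c "
from h import *
print(env.get_obs()['grasp_force']);go((.553,.2006,.2),86.5)"
```

```text
14.996456627268344
xyz [28.45 -2.95 -0.39] twist [0.1 0.1 2.2] t 4.02
```

Call:
{"op": "servo_tool", "data": {
  "plan": [
    {"xyz": [4, -0.4, 0], "twist": [0, 0, 2], "jaw": 0.7},
    {"xyz": [8, -0.8, 0], "twist": [0, 0, 2], "jaw": 0.7},
    {"xyz": [12, -1.2, 0], "twist": [0, 0, 2], "jaw": 0.7},
    {"xyz": [16, -1.6, 0], "twist": [0, 0, 2], "jaw": 0.7},
    {"xyz": [20, -2.0, 0], "twist": [0, 0, 2], "jaw": 0.7},
    {"xyz": [23, -2.4, 0], "twist": [0, 0, 2], "jaw": 0.7},
    {"xyz": [26, -2.7, 0], "twist": [0, 0, 2], "jaw": 0.7},
    {"xyz": [27.5, -2.9, 0], "twist": [0, 0, 2], "jaw": 0.7},
    {"xyz": [27.5, -2.9, 0], "twist": [0, 0, 2], "jaw": 0.7},
    {"xyz": [27.5, -2.9, 0], "twist": [0, 0, 2], "jaw": 0.7}
  ]
}}

```text
time_s: 4.85
tool_pos: [0.5524, 0.1925, 0.3591]
tool_rot: [-180.0, 0.1, 87.1]
force: [-0.4, -0.6, -2.0]
grip_width: 0.0452
grasp_force: 15.0
```

Call:
{"op": "servo_tool", "data": {
  "plan": [
    {"xyz": [0, 0, 0], "twist": [0, 0, 0], "jaw": 0.7},
    {"xyz": [0, 0, 0], "twist": [0, 0, 0], "jaw": 0.7},
    {"xyz": [0, 0, 0], "twist": [0, 0, 0], "jaw": 0.7}
  ]
}}

```text
time_s: 5.1
tool_pos: [0.553, 0.1904, 0.3599]
tool_rot: [180.0, 0.0, 86.8]
force: [-0.1, 0.2, -1.2]
grip_width: 0.0454
grasp_force: 15.0
```

```bash
python3 - <<'E'
from h import *
c=env.read_camera('wrist');cv2.imwrite('pics/w2.png',c['img'][:,:,::-1])
for p in((.5596,.3103,.076),(.5464,.0909,.058)):print(np.round(proj(c,np.array(p),True),1))
go((.553,.2006,.0575),86.5)
E
```

```text
[277.9  71.4]
[276.7 307.5]
xyz [ 0.98 -0.05 13.84] twist [0.  0.  0.3] t 5.15
```

View pics/w2.png

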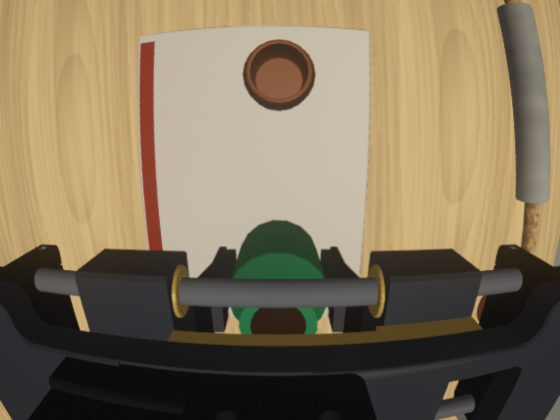

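Call:
{"op": "servo_tool", "data": {
  "plan": [
    {"xyz": [0.9, 0, 2], "twist": [0, 0, 0], "jaw": 0.7},
    {"xyz": [0.9, 0, 5], "twist": [0, 0, 0], "jaw": 0.7},
    {"xyz": [0.9, 0, 8], "twist": [0, 0, 0], "jaw": 0.7},
    {"xyz": [0.9, 0, 10.5], "twist": [0, 0, 0], "jaw": 0.7},
    {"xyz": [0.9, 0, 12], "twist": [0, 0, 0], "jaw": 0.7},
    {"xyz": [0.9, 0, 13], "twist": [0, 0, 0], "jaw": 0.7},
    {"xyz": [0.9, 0, 13.5], "twist": [0, 0, 0], "jaw": 0.7},
    {"xyz": [0.9, 0, 13.8], "twist": [0, 0, 0], "jaw": 0.7},
    {"xyz": [0.9, 0, 13.8], "twist": [0, 0, 0], "jaw": 0.7},
    {"xyz": [0.9, 0, 13.8], "twist": [0, 0, 0], "jaw": 0.7}
  ]
}}

```text
time_s: 5.98
tool_pos: [0.5536, 0.2016, 0.2229]
tool_rot: [179.9, -0.1, 87.0]
force: [-0.3, 0.5, -1.3]
grip_width: 0.0455
grasp_force: 15.0
```

Call:
{"op": "servo_tool", "data": {
  "plan": [
    {"xyz": [0, 0, 0], "twist": [0, 0, 0], "jaw": 0.7},
    {"xyz": [0, 0, 0], "twist": [0, 0, 0], "jaw": 0.7}
  ]
}}

```text
time_s: 6.15
tool_pos: [0.5535, 0.2016, 0.2229]
tool_rot: [179.9, -0.1, 87.0]
force: [-0.2, 0.1, -2.5]
grip_width: 0.0458
grasp_force: 15.0
```

```bash
python3 -c "
from h import *
print(env.get_obs()['force']);go((.553,.2,.0567),86.5)"
```

```text
[-0.18683388  0.08728255 -2.474125  ]
xyz [-0.17 -0.04  0.22] twist [ 0.1 -0.1  0.5] t 6.15
```

Call:
{"op": "servo_tool", "data": {
  "plan": [
    {"xyz": [-0.1, 0, 0.1], "twist": [0, 0, 0], "jaw": 0.7},
    {"xyz": [-0.1, 0, 0.2], "twist": [0, 0, 0], "jaw": 0.7},
    {"xyz": [-0.1, 0, 0.2], "twist": [0, 0, 0], "jaw": 0.7},
    {"xyz": [-0.1, 0, 0.2], "twist": [0, 0, 0], "jaw": 0.7},
    {"xyz": [-0.1, 0, 0.2], "twist": [0, 0, 0], "jaw": 0.3},
    {"xyz": [-0.1, 0, 0.2], "twist": [0, 0, 0], "jaw": 0.15},
    {"xyz": [-0.1, 0, 0.2], "twist": [0, 0, 0], "jaw": 0.15},
    {"xyz": [-0.1, 0, 0.2], "twist": [0, 0, 0], "jaw": 0.15},
    {"xyz": [-0.1, 0, 0.2], "twist": [0, 0, 0], "jaw": 0.15},
    {"xyz": [-0.1, 0, 0], "twist": [0, 0, 0], "jaw": 0.15}
  ]
}}

```text
time_s: 6.98
tool_pos: [0.5528, 0.2005, 0.2214]
tool_rot: [-180.0, 0.0, 87.0]
force: [0.3, -0.1, -0.2]
grip_width: 0.0719
grasp_force: 0.0
```

```bash
python3 -c "
from h import *
print(env.get_obs()['force']);go((.4713,-.25,.22),90)"
```

```text
[ 0.32941274 -0.10745167 -0.21660359]
xyz [-45.42  -5.78 -16.23] twist [-0.  0. -3.] t 6.98
```

Call:
{"op": "servo_tool", "data": {
  "plan": [
    {"xyz": [0, 0, -3], "twist": [0, 0, 0], "jaw": 0.15},
    {"xyz": [0, 0, -6.5], "twist": [0, 0, 0], "jaw": 0},
    {"xyz": [0, 0, -10], "twist": [0, 0, 0], "jaw": 0},
    {"xyz": [0, 0, -13], "twist": [0, 0, 0], "jaw": 0},
    {"xyz": [-3, -0.4, -16], "twist": [0, 0, 0], "jaw": 0},
    {"xyz": [-7, -0.8, -16], "twist": [0, 0, -1], "jaw": 0},
    {"xyz": [-11, -1.5, -16], "twist": [0, 0, -3], "jaw": 0},
    {"xyz": [-15, -2, -16], "twist": [0, 0, -3], "jaw": 0},
    {"xyz": [-19, -2.5, -16], "twist": [0, 0, -3], "jaw": 0},
    {"xyz": [-23, -3, -16], "twist": [0, 0, -3], "jaw": 0}
  ]
}}

```text
time_s: 7.82
tool_pos: [0.5101, -0.0295, 0.3822]
tool_rot: [180.0, -0.0, 90.0]
force: [0.4, 0.1, 0.3]
grip_width: 0.0868
grasp_force: 0.0
```

Call:
{"op": "servo_tool", "data": {
  "plan": [
    {"xyz": [-4, -0.5, 0], "twist": [0, 0, 0], "jaw": 0},
    {"xyz": [-8, -1, 0], "twist": [0, 0, 0], "jaw": 0},
    {"xyz": [-12, -1.5, 0], "twist": [0, 0, 0], "jaw": 0},
    {"xyz": [-16, -2, 0], "twist": [0, 0, 0], "jaw": 0},
    {"xyz": [-20, -2.5, 0], "twist": [0, 0, 0], "jaw": 0},
    {"xyz": [-23, -3, 0], "twist": [0, 0, 0], "jaw": 0},
    {"xyz": [-25, -3, 0], "twist": [0, 0, 0], "jaw": 0},
    {"xyz": [-26, -3, 0], "twist": [0, 0, 0], "jaw": 0},
    {"xyz": [-26, -3, 0], "twist": [0, 0, 0], "jaw": 0},
    {"xyz": [-26, -3, 0], "twist": [0, 0, 0], "jaw": 0}
  ]
}}

```text
time_s: 8.65
tool_pos: [0.4806, -0.2878, 0.3817]
tool_rot: [-180.0, -0.0, 89.9]
force: [0.5, 0.2, 0.6]
grip_width: 0.0869
grasp_force: 0.0
```

Call:
{"op": "servo_tool", "data": {
  "plan": [
    {"xyz": [0, 0, 0], "twist": [0, 0, 0], "jaw": 0},
    {"xyz": [0, 0, 0], "twist": [0, 0, 0], "jaw": 0},
    {"xyz": [0, 0, 0], "twist": [0, 0, 0], "jaw": 0}
  ]
}}

```text
time_s: 8.9
tool_pos: [0.4813, -0.2864, 0.3818]
tool_rot: [180.0, -0.0, 90.1]
force: [0.2, 0.7, 0.2]
grip_width: 0.0869
grasp_force: 0.0
```

```bash
python3 - <<'E'
from h import *
c=env.read_camera('wrist');cv2.imwrite('pics/w3.png',c['img'][:,:,::-1])
for p in((.4713,-.2908,.049),(.5806,-.3038,.04)):print(np.round(proj(c,np.array(p),True),1))
go((.4713,-.2908,.06),90)
E
```

```text
[267.7 208.1]
[371.6 218.5]
xyz [-0.44 -1.   15.78] twist [ 0.  -0.   0.1] t 8.95
```

View pics/w3.png

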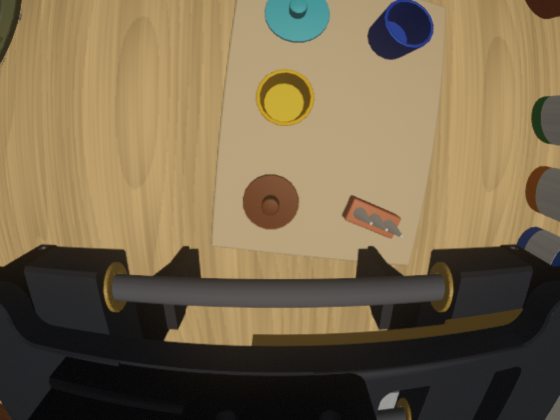

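```bash
python3 - <<'E'
from h import *
c=env.read_camera('wrist')
k=wblob(c,(.4713,-.2908,.03),(0,120,0),(14,255,130),42);u=cen(k)
v=plane(c,u,.028,True);print('lid',u,cv2.contourArea(k),v, plane(c,(270,205),.048,True))
k=wblob(c,(.5806,-.3038,.038),(0,120,100),(14,255,255),42);k2=cv2.boxPoints(cv2.minAreaRect(k))
P=np.array([plane(c,q,.037,True) for q in k2]);print(cv2.contourArea(k),np.round(P,4),P.mean(0))
e=max([P[1]-P[0],P[2]-P[1]],key=np.linalg.norm);print('len',np.linalg.norm(e),'ang',np.degrees(np.arctan2(e[1],e[0]))%180)
go((v[0],v[1],.04),90)
E
```

```text
lid (270.20504457490756, 201.25824454591577) 2299.5 [ 0.47320296 -0.28882873  0.028     ] [ 0.47346236 -0.28813115  0.048     ]
1240.0 [[ 0.5503 -0.305   0.037 ]
 [ 0.5592 -0.2801  0.037 ]
 [ 0.6158 -0.3017  0.037 ]
 [ 0.6073 -0.328   0.037 ]] [ 0.58314822 -0.30369051  0.037     ]
len 0.06054696029733306 ang 159.1663346995782
xyz [-0.22 -0.8  17.79] twist [ 0.  -0.   0.1] t 9.0
```

Call:
{"op": "servo_tool", "data": {
  "plan": [
    {"xyz": [-0.2, -0.8, 4], "twist": [0, 0, 0], "jaw": 0.3},
    {"xyz": [-0.2, -0.8, 8], "twist": [0, 0, 0], "jaw": 0.4},
    {"xyz": [-0.2, -0.8, 11], "twist": [0, 0, 0], "jaw": 0.4},
    {"xyz": [-0.2, -0.8, 13.5], "twist": [0, 0, 0], "jaw": 0.4},
    {"xyz": [-0.2, -0.8, 15], "twist": [0, 0, 0], "jaw": 0.4},
    {"xyz": [-0.2, -0.8, 16], "twist": [0, 0, 0], "jaw": 0.4},
    {"xyz": [-0.2, -0.8, 16.7], "twist": [0, 0, 0], "jaw": 0.4},
    {"xyz": [-0.2, -0.8, 16.7], "twist": [0, 0, 0], "jaw": 0.4},
    {"xyz": [-0.2, -0.8, 16.7], "twist": [0, 0, 0], "jaw": 0.4},
    {"xyz": [-0.2, -0.8, 16.7], "twist": [0, 0, 0], "jaw": 0.4}
  ]
}}

```text
time_s: 9.83
tool_pos: [0.4734, -0.2899, 0.216]
tool_rot: [179.9, 0.0, 90.0]
force: [-0.3, -0.5, 0.3]
grip_width: 0.0523
grasp_force: 0.0
```

```bash
python3 -c "
from h import *
go((.4733,-.2885,.05),90)"
```

```text
xyz [ 0.14 -0.01  0.2 ] twist [ 0.1  0.  -0. ] t 9.83
```

Call:
{"op": "servo_tool", "data": {
  "plan": [
    {"xyz": [0.1, 0, 0.2], "twist": [0, 0, 0], "jaw": 0.6},
    {"xyz": [0.1, 0, 0.2], "twist": [0, 0, 0], "jaw": 0.9},
    {"xyz": [0.1, 0, 0.2], "twist": [0, 0, 0], "jaw": 1},
    {"xyz": [0.1, 0, 0.2], "twist": [0, 0, 0], "jaw": 1},
    {"xyz": [0.1, 0, 0.2], "twist": [0, 0, 0], "jaw": 1},
    {"xyz": [0.1, 0, 0.2], "twist": [0, 0, 0], "jaw": 1},
    {"xyz": [0.1, 0, 0.2], "twist": [0, 0, 0], "jaw": 1},
    {"xyz": [0.1, 0, 0.2], "twist": [0, 0, 0], "jaw": 1}
  ],
  "newtons": 15
}}

```text
time_s: 10.5
tool_pos: [0.4729, -0.2886, 0.2129]
tool_rot: [180.0, -0.0, 90.0]
force: [-0.1, -0.4, 1.3]
grip_width: 0.0174
grasp_force: 15.0
```

Call:
{"op": "servo_tool", "data": {
  "plan": [
    {"xyz": [0, 0, -0.5], "twist": [0, 0, 0], "jaw": 1},
    {"xyz": [0, 0, -3], "twist": [0, 0, 0], "jaw": 1},
    {"xyz": [0, 0, -7], "twist": [0, 0, 0], "jaw": 1},
    {"xyz": [0, 0, -11], "twist": [0, 0, 0], "jaw": 1},
    {"xyz": [0, 0, -14.5], "twist": [0, 0, 0], "jaw": 1},
    {"xyz": [4, 0, -15.5], "twist": [0, 0, 0], "jaw": 1},
    {"xyz": [8, 0.5, -16], "twist": [0, 0, 0], "jaw": 1},
    {"xyz": [12, 1, -16], "twist": [0, 0, 0], "jaw": 1},
    {"xyz": [16, 1.5, -16], "twist": [0, 0, 0], "jaw": 1},
    {"xyz": [20, 2, -16], "twist": [0, 0, 0], "jaw": 1}
  ]
}}

```text
time_s: 11.33
tool_pos: [0.4924, -0.0871, 0.3735]
tool_rot: [179.9, -0.1, 89.9]
force: [1.7, 0.2, -1.4]
grip_width: 0.0174
grasp_force: 15.0
```

```bash
python3 -c "
from h import *
print(env.get_obs()['grip_width']);go((.559,.309,.21),60)"
```

```text
0.017359118805736803
xyz [39.61  6.62 -0.  ] twist [ 0.1 -0.1 29.9] t 11.33
```

Call:
{"op": "servo_tool", "data": {
  "plan": [
    {"xyz": [4, 0.7, 0], "twist": [0, 0, 0], "jaw": 1},
    {"xyz": [8, 1.4, 0], "twist": [0, 0, 0], "jaw": 1},
    {"xyz": [12, 2.1, 0], "twist": [0, 0, 0], "jaw": 1},
    {"xyz": [16, 2.8, 0], "twist": [0, 0, 0], "jaw": 1},
    {"xyz": [20, 3.5, 0], "twist": [0, 0, 0], "jaw": 1},
    {"xyz": [24, 4.2, 0], "twist": [0, 0, 0], "jaw": 1},
    {"xyz": [28, 5, 0], "twist": [0, 0, 0], "jaw": 1},
    {"xyz": [31, 5.6, 0], "twist": [0, 0, 0], "jaw": 1},
    {"xyz": [33, 6.1, 0], "twist": [0, 0, 0], "jaw": 1},
    {"xyz": [33, 6.5, 0], "twist": [0, 0, 0], "jaw": 1}
  ]
}}

```text
time_s: 12.17
tool_pos: [0.5569, 0.2479, 0.3721]
tool_rot: [-179.9, -0.1, 90.5]
force: [-0.9, 1.6, -1.1]
grip_width: 0.0174
grasp_force: 15.0
```

Call:
{"op": "servo_tool", "data": {
  "plan": [
    {"xyz": [0, 0, 0], "twist": [0, 0, 0], "jaw": 1},
    {"xyz": [0, 0, 0], "twist": [0, 0, 0], "jaw": 1},
    {"xyz": [0, 0, 0], "twist": [0, 0, 0], "jaw": 1}
  ]
}}

```text
time_s: 12.42
tool_pos: [0.5582, 0.2394, 0.373]
tool_rot: [-180.0, 0.0, 89.8]
force: [1.5, -0.7, -0.6]
grip_width: 0.0176
grasp_force: 15.0
```

```bash
python3 - <<'E'
from h import *
c=env.read_camera('wrist');cv2.imwrite('pics/w4.png',c['img'][:,:,::-1])
for p in((.559,.309,.076),(.559,.309,.018)):print(np.round(proj(c,np.array(p),True),1))
k=wblob(c,(.559,.309,.05),(0,70,0),(16,255,160),55);u=cen(k);print(u,cv2.contourArea(k),cv2.fitEllipse(k),plane(c,u,.055,True))
go((.559,.309,.12),90)
E
```

```text
[278.8 132.7]
[278.6 132. ]
(280.2594969809347, 129.95426234964103) 3505.5 ((280.2695007324219, 129.9346160888672), (66.77487182617188, 67.49491119384766), 87.29690551757812) [0.56040252 0.31126104 0.055     ]
xyz [6.95 0.06 8.91] twist [ 0.   0.  -0.2] t 12.47
```

View pics/w4.png

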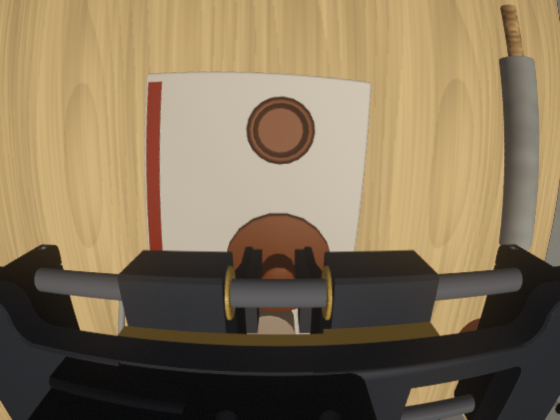

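Call:
{"op": "servo_tool", "data": {
  "plan": [
    {"xyz": [3.5, 0.1, 1], "twist": [0, 0, 0], "jaw": 1},
    {"xyz": [6, 0.2, 4], "twist": [0, 0, 0], "jaw": 1},
    {"xyz": [7.2, 0.2, 7], "twist": [0, 0, 0], "jaw": 1},
    {"xyz": [7.2, 0.2, 9], "twist": [0, 0, 0], "jaw": 1},
    {"xyz": [7.2, 0.2, 9.5], "twist": [0, 0, 0], "jaw": 1},
    {"xyz": [7.2, 0.2, 9.5], "twist": [0, 0, 0], "jaw": 1},
    {"xyz": [7.2, 0.2, 9.5], "twist": [0, 0, 0], "jaw": 1},
    {"xyz": [7.2, 0.2, 9.5], "twist": [0, 0, 0], "jaw": 1},
    {"xyz": [7.2, 0.2, 9.5], "twist": [0, 0, 0], "jaw": 1}
  ]
}}

```text
time_s: 13.22
tool_pos: [0.561, 0.3127, 0.2801]
tool_rot: [179.8, -0.1, 89.9]
force: [0.3, -0.4, -0.6]
grip_width: 0.0178
grasp_force: 15.0
```

```bash
python3 -c "
from h import *
print(env.get_obs()['force']);go((.560,.311,.102),90)"
```

```text
[ 0.29698437 -0.44512886 -0.61755602]
xyz [-0.18 -0.1   1.41] twist [ 0.2 -0.1 -0.1] t 13.22
```

Call:
{"op": "servo_tool", "data": {
  "plan": [
    {"xyz": [-0.15, -0.1, 0.3], "twist": [0, 0, 0], "jaw": 1},
    {"xyz": [-0.15, -0.1, 0.6], "twist": [0, 0, 0], "jaw": 1},
    {"xyz": [-0.15, -0.1, 0.9], "twist": [0, 0, 0], "jaw": 1},
    {"xyz": [-0.15, -0.1, 1.1], "twist": [0, 0, 0], "jaw": 1},
    {"xyz": [-0.15, -0.1, 1.3], "twist": [0, 0, 0], "jaw": 1},
    {"xyz": [-0.15, -0.1, 1.3], "twist": [0, 0, 0], "jaw": 1},
    {"xyz": [-0.15, -0.1, 1.3], "twist": [0, 0, 0], "jaw": 1}
  ]
}}

```text
time_s: 13.8
tool_pos: [0.559, 0.3119, 0.2658]
tool_rot: [-180.0, -0.0, 90.0]
force: [-2.0, -2.0, 5.2]
grip_width: 0.0169
grasp_force: 15.0
```

```bash
python3 -c "
from h import *
print(env.get_obs()['force']);go((.560,.311,.102),90)"
```

```text
[-1.98552753 -2.00987731  5.17787779]
xyz [-0.09  0.1  -0.02] twist [-0. -0. -0.] t 13.8
```

Contact at the expected height: seated. Release and lift.

Call:
{"op": "servo_tool", "data": {
  "plan": [
    {"xyz": [0, 0, 0], "twist": [0, 0, 0], "jaw": 0.8},
    {"xyz": [0, 0, 0], "twist": [0, 0, 0], "jaw": 0.6},
    {"xyz": [0, 0, 0], "twist": [0, 0, 0], "jaw": 0.6},
    {"xyz": [0, 0, 0], "twist": [0, 0, 0], "jaw": 0.5},
    {"xyz": [0, 0, 0], "twist": [0, 0, 0], "jaw": 0.5},
    {"xyz": [0, 0, -2], "twist": [0, 0, 0], "jaw": 0.5},
    {"xyz": [0, 0, -5], "twist": [0, 0, 0], "jaw": 0.5},
    {"xyz": [-2, 0, -9], "twist": [0, 0, 0], "jaw": 0.3},
    {"xyz": [-6, 0, -11], "twist": [0, 0, 0], "jaw": 0.1},
    {"xyz": [-10, 0, -11], "twist": [0, 0, 0], "jaw": 0}
  ]
}}

```text
time_s: 14.63
tool_pos: [0.5599, 0.217, 0.3795]
tool_rot: [179.6, -0.3, 90.3]
force: [1.7, -0.4, 0.6]
grip_width: 0.0562
grasp_force: 0.0
```

```bash
python3 - <<'E'
from h import *
c=env.read_camera('wrist');cv2.imwrite('pics/w5.png',c['img'][:,:,::-1])
k=wblob(c,(.56,.311,.085),(0,70,0),(16,255,160),60);u=cen(k);print(u,cv2.contourArea(k),plane(c,u,.08,True))
for y in (24,159.2-180+0,):pass
go((.5831,-.3037,.2),69.2)
E
```

```text
(274.6574706237518, 109.39765918907622) 3588.5 [0.55883422 0.30815993 0.08      ]
xyz [-50.74   2.68   1.64] twist [ 0.4  0.1 20.2] t 14.68
```

View pics/w5.png

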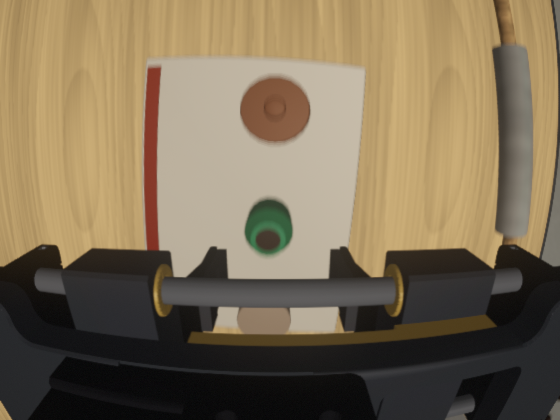

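Call:
{"op": "servo_tool", "data": {
  "plan": [
    {"xyz": [-4, 0.2, 0], "twist": [0, 0, -6], "jaw": 0},
    {"xyz": [-8, 0.4, 0], "twist": [0, 0, -12], "jaw": 0},
    {"xyz": [-12, 0.6, 0], "twist": [0, 0, -18], "jaw": 0},
    {"xyz": [-16, 0.8, 0], "twist": [0, 0, -24], "jaw": 0},
    {"xyz": [-20, 1, 0], "twist": [0, 0, -30], "jaw": 0},
    {"xyz": [-24, 1.2, 0], "twist": [0, 0, -36], "jaw": 0},
    {"xyz": [-28, 1.4, 0], "twist": [0, 0, -42], "jaw": 0},
    {"xyz": [-32, 1.6, 0], "twist": [0, 0, -48], "jaw": 0},
    {"xyz": [-36, 1.8, 0], "twist": [0, 0, -54], "jaw": 0},
    {"xyz": [-40, 2, 0], "twist": [0, 0, -60], "jaw": 0}
  ]
}}

```text
time_s: 15.52
tool_pos: [0.5786, -0.1866, 0.3744]
tool_rot: [180.0, -0.0, 150.3]
force: [0.5, 0.7, -0.3]
grip_width: 0.0869
grasp_force: 0.0
```

```bash
python3 -c "
from h import *
go((.5831,-.3037,.2),159.2)"
```

```text
xyz [-6.19 -9.95  1.03] twist [ 0.  -0.  -8.9] t 15.52
```

Call:
{"op": "servo_tool", "data": {
  "plan": [
    {"xyz": [-2, -3, 1], "twist": [0, 0, -6], "jaw": 0},
    {"xyz": [-4, -6.5, 1], "twist": [0, 0, -8.9], "jaw": 0},
    {"xyz": [-6.2, -9.9, 1], "twist": [0, 0, -8.9], "jaw": 0},
    {"xyz": [-6.2, -9.9, 1], "twist": [0, 0, -8.9], "jaw": 0},
    {"xyz": [-6.2, -9.9, 1], "twist": [0, 0, -8.9], "jaw": 0},
    {"xyz": [-6.2, -9.9, 1], "twist": [0, 0, -8.9], "jaw": 0},
    {"xyz": [-6.2, -9.9, 1], "twist": [0, 0, -8.9], "jaw": 0}
  ]
}}

```text
time_s: 16.1
tool_pos: [0.5838, -0.2997, 0.3642]
tool_rot: [179.9, -0.0, 159.0]
force: [1.4, 0.2, -0.1]
grip_width: 0.087
grasp_force: 0.0
```

```bash
python3 - <<'E'
from h import *
c=env.read_camera('wrist');cv2.imwrite('pics/w6.png',c['img'][:,:,::-1])
k=wblob(c,(.5831,-.3037,.036),(0,120,100),(14,255,255),60);k2=cv2.boxPoints(cv2.minAreaRect(k))
P=np.array([plane(c,q,.037,True) for q in k2]);print(cv2.contourArea(k),P.mean(0))
e=max([P[1]-P[0],P[2]-P[1]],key=np.linalg.norm);print('len',np.linalg.norm(e),'ang',np.degrees(np.arctan2(e[1],e[0]))%180)
go((.5831,-.3037,.0395),159.2)
E
```

```text
1531.5 [ 0.58206113 -0.30407141  0.037     ]
len 0.06003379217183192 ang 159.39182741237966
xyz [-0.09 -0.45 16.09] twist [ 0.1 -0.  -0.1] t 16.15
```

View pics/w6.png

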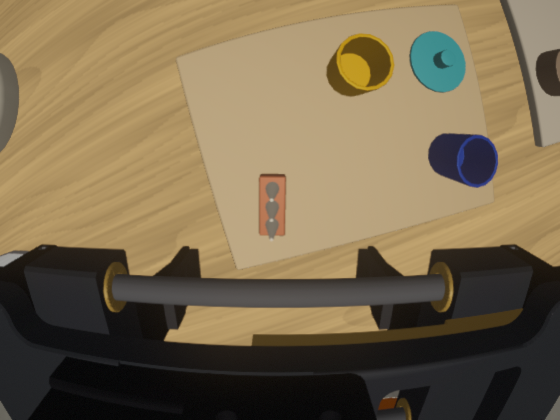

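Call:
{"op": "servo_tool", "data": {
  "plan": [
    {"xyz": [0, -0.4, 4], "twist": [0, 0, 0], "jaw": 0.1},
    {"xyz": [0, -0.4, 7.5], "twist": [0, 0, 0], "jaw": 0.2},
    {"xyz": [0, -0.4, 11], "twist": [0, 0, 0], "jaw": 0.3},
    {"xyz": [0, -0.4, 13.5], "twist": [0, 0, 0], "jaw": 0.3},
    {"xyz": [0, -0.4, 15], "twist": [0, 0, 0], "jaw": 0.3},
    {"xyz": [0, -0.4, 16], "twist": [0, 0, 0], "jaw": 0.3},
    {"xyz": [0, -0.4, 16], "twist": [0, 0, 0], "jaw": 0.3},
    {"xyz": [0, -0.4, 16], "twist": [0, 0, 0], "jaw": 0.3},
    {"xyz": [0, -0.4, 16], "twist": [0, 0, 0], "jaw": 0.3},
    {"xyz": [0, -0.4, 16], "twist": [0, 0, 0], "jaw": 0.3}
  ]
}}

```text
time_s: 16.98
tool_pos: [0.5823, -0.3058, 0.2067]
tool_rot: [180.0, 0.2, 158.9]
force: [-0.3, -0.8, 0.3]
grip_width: 0.0611
grasp_force: 0.0
```

```bash
python3 -c "
from h import *
go((.5825,-.304,.0395),159.3)"
```

```text
xyz [0.05 0.17 0.32] twist [ 0.   0.2 -0.4] t 16.98
```

Call:
{"op": "servo_tool", "data": {
  "plan": [
    {"xyz": [0, 0.15, 0.2], "twist": [0, 0, 0], "jaw": 0.3},
    {"xyz": [0, 0.15, 0.3], "twist": [0, 0, 0], "jaw": 0.6},
    {"xyz": [0, 0.15, 0.3], "twist": [0, 0, 0], "jaw": 0.9},
    {"xyz": [0, 0.15, 0.3], "twist": [0, 0, 0], "jaw": 0.9},
    {"xyz": [0, 0.15, 0.3], "twist": [0, 0, 0], "jaw": 0.9},
    {"xyz": [0, 0.15, 0.3], "twist": [0, 0, 0], "jaw": 0.9},
    {"xyz": [0, 0.15, 0.3], "twist": [0, 0, 0], "jaw": 0.9},
    {"xyz": [0, 0.15, 0.3], "twist": [0, 0, 0], "jaw": 0.9},
    {"xyz": [0, 0.15, 0.3], "twist": [0, 0, 0], "jaw": 0.9}
  ],
  "newtons": 12
}}

```text
time_s: 17.73
tool_pos: [0.5821, -0.304, 0.2016]
tool_rot: [-180.0, 0.0, 158.9]
force: [-0.3, -0.5, 0.3]
grip_width: 0.0259
grasp_force: 12.0
```

Call:
{"op": "servo_tool", "data": {
  "plan": [
    {"xyz": [0, 0, -0.5], "twist": [0, 0, 0], "jaw": 0.9},
    {"xyz": [0, 0, -3], "twist": [0, 0, 0], "jaw": 0.9},
    {"xyz": [0, 0, -7], "twist": [0, 0, 0], "jaw": 0.9},
    {"xyz": [0, 0, -11], "twist": [0, 0, 0], "jaw": 0.9},
    {"xyz": [0, 0, -15], "twist": [0, 0, 6], "jaw": 0.9},
    {"xyz": [0, 0, -17], "twist": [0, 0, 12], "jaw": 0.9},
    {"xyz": [0, 0, -17], "twist": [0, 0, 18], "jaw": 0.9},
    {"xyz": [0, 0, -17], "twist": [0, 0, 24], "jaw": 0.9},
    {"xyz": [0, 0, -17], "twist": [0, 0, 30], "jaw": 0.9},
    {"xyz": [0, 0, -17], "twist": [0, 0, 36], "jaw": 0.9}
  ]
}}

```text
time_s: 18.57
tool_pos: [0.582, -0.3038, 0.372]
tool_rot: [180.0, -0.0, 122.6]
force: [0.4, -0.2, -1.1]
grip_width: 0.026
grasp_force: 12.0
```

```bash
python3 -c "
from h import *
go((.548,.03,.21),86.5)"
```

```text
xyz [29.95 15.12 -0.19] twist [ 0.  -0.  36.1] t 18.57
```

Call:
{"op": "servo_tool", "data": {
  "plan": [
    {"xyz": [3.5, 1.8, 0], "twist": [0, 0, 6], "jaw": 0.9},
    {"xyz": [7, 3.6, 0], "twist": [0, 0, 12], "jaw": 0.9},
    {"xyz": [10.5, 5.4, 0], "twist": [0, 0, 18], "jaw": 0.9},
    {"xyz": [14, 7.2, 0], "twist": [0, 0, 24], "jaw": 0.9},
    {"xyz": [17.5, 9, 0], "twist": [0, 0, 30], "jaw": 0.9},
    {"xyz": [21, 10.6, 0], "twist": [0, 0, 36], "jaw": 0.9},
    {"xyz": [24.5, 12.3, 0], "twist": [0, 0, 36], "jaw": 0.9},
    {"xyz": [27.5, 13.8, 0], "twist": [0, 0, 36], "jaw": 0.9},
    {"xyz": [30, 15.1, 0], "twist": [0, 0, 36], "jaw": 0.9},
    {"xyz": [30, 15.1, 0], "twist": [0, 0, 36], "jaw": 0.9}
  ]
}}

```text
time_s: 19.4
tool_pos: [0.5453, 0.0378, 0.3715]
tool_rot: [-179.9, -0.3, 87.5]
force: [0.2, 1.0, -1.1]
grip_width: 0.0261
grasp_force: 12.0
```

Call:
{"op": "servo_tool", "data": {
  "plan": [
    {"xyz": [0, 0, 0], "twist": [0, 0, 0], "jaw": 0.9},
    {"xyz": [0, 0, 0], "twist": [0, 0, 0], "jaw": 0.9},
    {"xyz": [0, 0, 0], "twist": [0, 0, 0], "jaw": 0.9},
    {"xyz": [0, 0, 0], "twist": [0, 0, 0], "jaw": 0.9}
  ]
}}

```text
time_s: 19.73
tool_pos: [0.5461, 0.0282, 0.3718]
tool_rot: [180.0, 0.0, 86.7]
force: [0.3, 0.1, -1.9]
grip_width: 0.026
grasp_force: 12.0
```

```bash
python3 - <<'E'
from h import *
c=env.read_camera('wrist');cv2.imwrite('pics/w7.png',c['img'][:,:,::-1])
u0=proj(c,np.array((.5464,.0909,.058)),True);print(u0)
hsv=cv2.cvtColor(c['img'],cv2.COLOR_RGB2HSV);print(hsv[int(u0[1])-60:int(u0[1])+61:10,int(u0[0])].tolist())
k=wblob(c,(.5464,.0909,.05),(0,62,0),(179,255,255),60);u=cen(k);print(u,cv2.contourArea(k),plane(c,u,.05,True))
go((.5464,.0909,.1),86.5)
E
```

```text
(np.float64(274.2500452517961), np.float64(140.28484337234386))
[[19, 36, 197], [20, 37, 198], [19, 37, 199], [15, 60, 175], [15, 60, 175], [16, 60, 175], [16, 61, 176], [16, 62, 174], [15, 63, 173], [16, 65, 169], [19, 104, 191], [19, 106, 193], [19, 105, 194]]
(274.5162390471693, 139.2816517131014) 3176.5 [0.54659213 0.09154222 0.05      ]
xyz [ 6.24 -0.33 10.77] twist [0.  0.  0.2] t 19.78
```

View pics/w7.png

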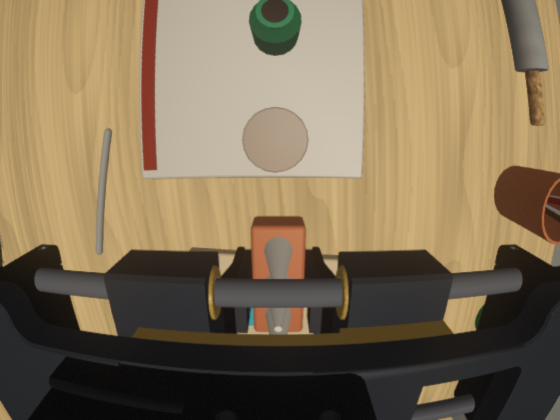

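Call:
{"op": "servo_tool", "data": {
  "plan": [
    {"xyz": [3, 0, 0], "twist": [0, 0, 0], "jaw": 0.9},
    {"xyz": [5.5, -0.2, 2], "twist": [0, 0, 0], "jaw": 0.9},
    {"xyz": [6.3, -0.25, 5], "twist": [0, 0, 0], "jaw": 0.9},
    {"xyz": [6.3, -0.25, 8], "twist": [0, 0, 0], "jaw": 0.9},
    {"xyz": [6.3, -0.25, 10], "twist": [0, 0, 0], "jaw": 0.9},
    {"xyz": [6.3, -0.25, 11.3], "twist": [0, 0, 0], "jaw": 0.9},
    {"xyz": [6.3, -0.25, 11.5], "twist": [0, 0, 0], "jaw": 0.9},
    {"xyz": [6.3, -0.25, 11.5], "twist": [0, 0, 0], "jaw": 0.9},
    {"xyz": [6.3, -0.25, 11.5], "twist": [0, 0, 0], "jaw": 0.9},
    {"xyz": [6.3, -0.25, 11.5], "twist": [0, 0, 0], "jaw": 0.9}
  ]
}}

```text
time_s: 20.62
tool_pos: [0.5479, 0.0928, 0.2583]
tool_rot: [179.8, -0.1, 86.8]
force: [0.4, -0.1, -0.9]
grip_width: 0.0263
grasp_force: 12.0
```

```bash
python3 -c "
from h import *
go((.5467,.0913,.0776),86.5)"
```

```text
xyz [-0.16 -0.12  1.67] twist [ 0.2 -0.1  0.3] t 20.62
```

Call:
{"op": "servo_tool", "data": {
  "plan": [
    {"xyz": [-0.15, -0.1, 0.4], "twist": [0, 0, 0.3], "jaw": 0.9},
    {"xyz": [-0.15, -0.1, 0.8], "twist": [0, 0, 0.3], "jaw": 0.9},
    {"xyz": [-0.15, -0.1, 1.2], "twist": [0, 0, 0.3], "jaw": 0.9},
    {"xyz": [-0.15, -0.1, 1.4], "twist": [0, 0, 0.3], "jaw": 0.9},
    {"xyz": [-0.15, -0.1, 1.55], "twist": [0, 0, 0.3], "jaw": 0.9},
    {"xyz": [-0.15, -0.1, 1.55], "twist": [0, 0, 0.3], "jaw": 0.9},
    {"xyz": [-0.15, -0.1, 1.55], "twist": [0, 0, 0.3], "jaw": 0.9},
    {"xyz": [-0.15, -0.1, 1.55], "twist": [0, 0, 0.3], "jaw": 0.9}
  ]
}}

```text
time_s: 21.28
tool_pos: [0.5457, 0.0916, 0.2415]
tool_rot: [-179.9, -0.0, 86.6]
force: [-4.2, -1.0, 4.6]
grip_width: 0.0261
grasp_force: 12.0
```

```bash
python3 -c "
from h import *
go((.5467,.0913,.0776),86.5)"
```

```text
xyz [-0.02  0.1  -0.01] twist [-0.1 -0.   0.1] t 21.28
```

Call:
{"op": "servo_tool", "data": {
  "plan": [
    {"xyz": [0, 0, 0], "twist": [0, 0, 0], "jaw": 0.7},
    {"xyz": [0, 0, 0], "twist": [0, 0, 0], "jaw": 0.5},
    {"xyz": [0, 0, 0], "twist": [0, 0, 0], "jaw": 0.4},
    {"xyz": [0, 0, 0], "twist": [0, 0, 0], "jaw": 0.4},
    {"xyz": [0, 0, 0], "twist": [0, 0, 0], "jaw": 0.4},
    {"xyz": [0, 0, -2], "twist": [0, 0, 0], "jaw": 0.4},
    {"xyz": [0, 0, -5], "twist": [0, 0, 0], "jaw": 0.4},
    {"xyz": [0, 0, -9], "twist": [0, 0, 0], "jaw": 0.3},
    {"xyz": [-2, 0, -12], "twist": [0, 0, 0], "jaw": 0.1},
    {"xyz": [-6, 0, -13], "twist": [0, 0, 0], "jaw": 0}
  ]
}}

```text
time_s: 22.12
tool_pos: [0.544, 0.0363, 0.3757]
tool_rot: [179.6, -0.2, 87.1]
force: [1.1, 0.4, -0.4]
grip_width: 0.0647
grasp_force: 0.0
```

Call:
{"op": "servo_tool", "data": {
  "plan": [
    {"xyz": [-2, 0, 0], "twist": [0, 0, 0], "jaw": 0},
    {"xyz": [-4, 0, 0], "twist": [0, 0, 0], "jaw": 0},
    {"xyz": [-4, 0, 0], "twist": [0, 0, 0], "jaw": 0},
    {"xyz": [-4, 0, 0], "twist": [0, 0, 0], "jaw": 0}
  ]
}}

```text
time_s: 22.45
tool_pos: [0.5399, -0.0094, 0.3713]
tool_rot: [180.0, -0.0, 86.4]
force: [0.0, -0.7, 0.2]
grip_width: 0.0851
grasp_force: 0.0
```

```bash
python3 - <<'E'
from h import *
c=env.read_camera('wrist');cv2.imwrite('pics/w8.png',c['img'][:,:,::-1])
k=wblob(c,(.5467,.0913,.078),(0,100,100),(14,255,255),60);k2=cv2.boxPoints(cv2.minAreaRect(k))
P=np.array([plane(c,q,.077,True) for q in k2]);print(cv2.contourArea(k),P.mean(0))
e=max([P[1]-P[0],P[2]-P[1]],key=np.linalg.norm);print('len',np.linalg.norm(e),'ang',np.degrees(np.arctan2(e[1],e[0]))%180)
go((.6002,-.1065,.2),86)
E
```

```text
2048.0 [0.54530432 0.09067454 0.077     ]
len 0.05906782508718417 ang 86.5548703228035
xyz [-9.49  6.61  0.69] twist [ 0.  -0.   0.6] t 22.5
```

View pics/w8.png

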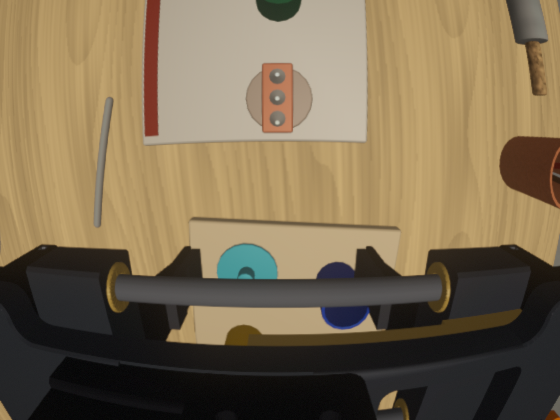

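Call:
{"op": "servo_tool", "data": {
  "plan": [
    {"xyz": [-3, 2.5, 0.7], "twist": [0, 0, 0], "jaw": 0.1},
    {"xyz": [-6, 5, 0.7], "twist": [0, 0, 0], "jaw": 0.15},
    {"xyz": [-9.5, 6.6, 0.7], "twist": [0, 0, 0], "jaw": 0.15},
    {"xyz": [-9.5, 6.6, 0.7], "twist": [0, 0, 0], "jaw": 0.15},
    {"xyz": [-9.5, 6.6, 0.7], "twist": [0, 0, 0], "jaw": 0.15},
    {"xyz": [-9.5, 6.6, 0.7], "twist": [0, 0, 0], "jaw": 0.15},
    {"xyz": [-9.5, 6.6, 0.7], "twist": [0, 0, 0], "jaw": 0.15},
    {"xyz": [-9.5, 6.6, 0.7], "twist": [0, 0, 0], "jaw": 0.15}
  ]
}}

```text
time_s: 23.17
tool_pos: [0.6003, -0.1046, 0.364]
tool_rot: [-180.0, -0.1, 86.8]
force: [-0.2, 0.8, 0.2]
grip_width: 0.0738
grasp_force: 0.0
```

```bash
python3 - <<'E'
from h import *
c=env.read_camera('wrist')
k=wblob(c,(.6002,-.1065,.07),(105,60,0),(130,255,255),60);u=cen(k);v=plane(c,u,.065,True)
print(u,cv2.contourArea(k),v,-np.array(c['R']).T@c['t'])
go((*v[:2],.068),86.5)
E
```

```text
(277.9991782590832, 216.66596231730938) 2839.5 [ 0.60003726 -0.10839025  0.065     ] [ 0.60434315 -0.03176289  0.3442637 ]
xyz [-0.36 -0.   13.21] twist [ 0.  -0.1  0.3] t 23.22
```

Call:
{"op": "servo_tool", "data": {
  "plan": [
    {"xyz": [-0.3, 0, 4], "twist": [0, 0, 0], "jaw": 0.15},
    {"xyz": [-0.3, 0, 7.5], "twist": [0, 0, 0], "jaw": 0.15},
    {"xyz": [-0.3, 0, 10], "twist": [0, 0, 0], "jaw": 0.15},
    {"xyz": [-0.3, 0, 12], "twist": [0, 0, 0], "jaw": 0.15},
    {"xyz": [-0.3, 0, 13.2], "twist": [0, 0, 0], "jaw": 0.15},
    {"xyz": [-0.3, 0, 13.2], "twist": [0, 0, 0], "jaw": 0.3},
    {"xyz": [-0.3, 0, 13.2], "twist": [0, 0, 0], "jaw": 0.7},
    {"xyz": [-0.3, 0, 13.2], "twist": [0, 0, 0], "jaw": 0.7},
    {"xyz": [-0.3, 0, 13.2], "twist": [0, 0, 0], "jaw": 0.7},
    {"xyz": [-0.3, 0, 13.2], "twist": [0, 0, 0], "jaw": 0.7}
  ],
  "newtons": 12
}}

```text
time_s: 24.05
tool_pos: [0.6005, -0.1101, 0.2336]
tool_rot: [179.9, -0.0, 86.6]
force: [-1.2, 0.4, 2.0]
grip_width: 0.0486
grasp_force: 8.5
```

Call:
{"op": "servo_tool", "data": {
  "plan": [
    {"xyz": [0, 0, 0], "twist": [0, 0, 0], "jaw": 0.7},
    {"xyz": [0, 0, 0], "twist": [0, 0, 0], "jaw": 0.7},
    {"xyz": [0, 0, 0], "twist": [0, 0, 0], "jaw": 0.7}
  ]
}}

```text
time_s: 24.3
tool_pos: [0.6005, -0.1102, 0.2336]
tool_rot: [179.9, -0.0, 86.6]
force: [-1.1, 1.0, 6.5]
grip_width: 0.0482
grasp_force: 11.9
```

Call:
{"op": "servo_tool", "data": {
  "plan": [
    {"xyz": [0, 0, -0.5], "twist": [0, 0, 0], "jaw": 0.7},
    {"xyz": [0, 0, -3.5], "twist": [0, 0, 0], "jaw": 0.7},
    {"xyz": [0, 0, -7], "twist": [0, 0, 0], "jaw": 0.7},
    {"xyz": [0, 0, -11], "twist": [0, 0, 0], "jaw": 0.7},
    {"xyz": [0, 0, -15], "twist": [0, 0, 0], "jaw": 0.7},
    {"xyz": [0, 0, -15.5], "twist": [0, 0, 0], "jaw": 0.7}
  ]
}}

```text
time_s: 24.8
tool_pos: [0.6014, -0.1114, 0.3948]
tool_rot: [179.3, -0.0, 86.5]
force: [1.1, -0.9, -0.7]
grip_width: 0.0486
grasp_force: 12.0
```

```bash
python3 -c "
from h import *
go((.4745,.3163,.22),86.5)"
```

```text
xyz [ 41.93 -15.26   0.91] twist [ 0.7 -0.   0. ] t 24.8
```

Call:
{"op": "servo_tool", "data": {
  "plan": [
    {"xyz": [3.5, -1.3, 0], "twist": [0, 0, 0], "jaw": 0.7},
    {"xyz": [7, -2.6, 0], "twist": [0, 0, 0], "jaw": 0.7},
    {"xyz": [10.8, -4, 0], "twist": [0, 0, 0], "jaw": 0.7},
    {"xyz": [14.6, -5.3, 0], "twist": [0, 0, 0], "jaw": 0.7},
    {"xyz": [18.4, -6.7, 0], "twist": [0, 0, 0], "jaw": 0.7},
    {"xyz": [22.2, -8, 0], "twist": [0, 0, 0], "jaw": 0.7},
    {"xyz": [26, -9.4, 0], "twist": [0, 0, 0], "jaw": 0.7},
    {"xyz": [29.8, -10.8, 0], "twist": [0, 0, 0], "jaw": 0.7},
    {"xyz": [33, -12, 0], "twist": [0, 0, 0], "jaw": 0.7},
    {"xyz": [35, -12.7, 0], "twist": [0, 0, 0], "jaw": 0.7}
  ]
}}

```text
time_s: 25.63
tool_pos: [0.4917, 0.2515, 0.3866]
tool_rot: [-179.9, -0.1, 86.9]
force: [1.3, 0.8, -1.2]
grip_width: 0.0485
grasp_force: 12.0
```

Call:
{"op": "servo_tool", "data": {
  "plan": [
    {"xyz": [0, 0, 0], "twist": [0, 0, 0], "jaw": 0.7},
    {"xyz": [0, 0, 0], "twist": [0, 0, 0], "jaw": 0.7},
    {"xyz": [0, 0, 0], "twist": [0, 0, 0], "jaw": 0.7},
    {"xyz": [0, 0, 0], "twist": [0, 0, 0], "jaw": 0.7}
  ]
}}

```text
time_s: 25.97
tool_pos: [0.4946, 0.2452, 0.387]
tool_rot: [180.0, 0.0, 86.4]
force: [0.1, -0.1, -1.0]
grip_width: 0.048
grasp_force: 12.0
```

```bash
python3 - <<'E'
from h import *
c=env.read_camera('wrist');cv2.imwrite('pics/w9.png',c['img'][:,:,::-1])
k=wblob(c,(.56,.311,.085),(0,70,0),(16,255,160),55);u=cen(k);j=plane(c,u,.079,True)
print(u,cv2.contourArea(k),j)
go((.4745,.3155,.0696+.015),86.5)
E
```

```text
(343.71035178777396, 133.43348712033833) 3468.0 [0.55728221 0.31135605 0.079     ]
xyz [ 6.89 -2.45 13.85] twist [ 0.   0.  -0.1] t 26.02
```

View pics/w9.png

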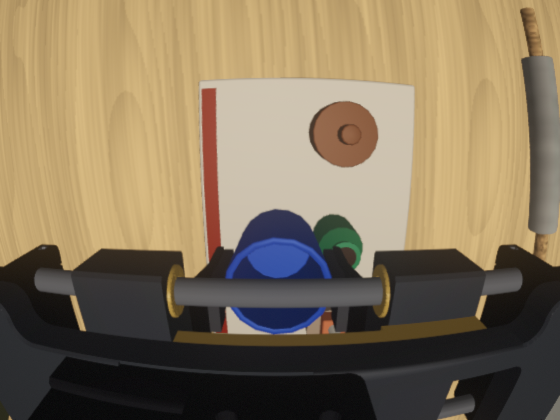

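Call:
{"op": "servo_tool", "data": {
  "plan": [
    {"xyz": [3.5, -1.3, 0], "twist": [0, 0, 0], "jaw": 0.7},
    {"xyz": [6.85, -2.5, 1], "twist": [0, 0, 0], "jaw": 0.7},
    {"xyz": [6.85, -2.5, 4], "twist": [0, 0, 0], "jaw": 0.7},
    {"xyz": [6.85, -2.5, 8], "twist": [0, 0, 0], "jaw": 0.7},
    {"xyz": [6.85, -2.5, 11], "twist": [0, 0, 0], "jaw": 0.7},
    {"xyz": [6.85, -2.5, 13], "twist": [0, 0, 0], "jaw": 0.7},
    {"xyz": [6.85, -2.5, 13.8], "twist": [0, 0, 0], "jaw": 0.7},
    {"xyz": [6.85, -2.5, 13.8], "twist": [0, 0, 0], "jaw": 0.7},
    {"xyz": [6.85, -2.5, 13.8], "twist": [0, 0, 0], "jaw": 0.7},
    {"xyz": [6.85, -2.5, 13.8], "twist": [0, 0, 0], "jaw": 0.7}
  ]
}}

```text
time_s: 26.85
tool_pos: [0.4743, 0.3169, 0.2511]
tool_rot: [179.9, -0.1, 86.5]
force: [-0.1, -0.2, -1.2]
grip_width: 0.0487
grasp_force: 11.9
```

```bash
python3 -c "
from h import *
go((.4737,.3152,.0696),86.5)"
```

```text
xyz [-0.18 -0.06  1.75] twist [ 0.1 -0.1  0. ] t 26.85
```

Call:
{"op": "servo_tool", "data": {
  "plan": [
    {"xyz": [-0.1, -0.05, 0.5], "twist": [0, 0, 0], "jaw": 0.7},
    {"xyz": [-0.1, -0.05, 1], "twist": [0, 0, 0], "jaw": 0.7},
    {"xyz": [-0.1, -0.05, 1.3], "twist": [0, 0, 0], "jaw": 0.7},
    {"xyz": [-0.1, -0.05, 1.5], "twist": [0, 0, 0], "jaw": 0.7},
    {"xyz": [-0.1, -0.05, 1.65], "twist": [0, 0, 0], "jaw": 0.7},
    {"xyz": [-0.1, -0.05, 1.65], "twist": [0, 0, 0], "jaw": 0.7},
    {"xyz": [-0.1, -0.05, 1.65], "twist": [0, 0, 0], "jaw": 0.7},
    {"xyz": [-0.1, -0.05, 1.65], "twist": [0, 0, 0], "jaw": 0.7}
  ]
}}

```text
time_s: 27.52
tool_pos: [0.4728, 0.3154, 0.2336]
tool_rot: [-180.0, 0.0, 86.6]
force: [-3.1, -2.5, 7.6]
grip_width: 0.0482
grasp_force: 11.9
```

```bash
python3 -c "
from h import *
go((.4737,.3152,.0696),86.5)"
```

```text
xyz [-0.01  0.09  0.  ] twist [-0.   0.   0.1] t 27.52
```

Contact; release, lift clear.

Call:
{"op": "servo_tool", "data": {
  "plan": [
    {"xyz": [0, 0, 0], "twist": [0, 0, 0], "jaw": 0.5},
    {"xyz": [0, 0, 0], "twist": [0, 0, 0], "jaw": 0.3},
    {"xyz": [0, 0, 0], "twist": [0, 0, 0], "jaw": 0.25},
    {"xyz": [0, 0, 0], "twist": [0, 0, 0], "jaw": 0.25},
    {"xyz": [0, 0, 0], "twist": [0, 0, 0], "jaw": 0.25},
    {"xyz": [0, 0, -2], "twist": [0, 0, 0], "jaw": 0.25},
    {"xyz": [0, 0, -5], "twist": [0, 0, 0], "jaw": 0.25},
    {"xyz": [0, 0, -9], "twist": [0, 0, 0], "jaw": 0.2},
    {"xyz": [0, 0, -13], "twist": [0, 0, 0], "jaw": 0},
    {"xyz": [-3, 0, -15], "twist": [0, 0, 0], "jaw": 0}
  ]
}}

```text
time_s: 28.35
tool_pos: [0.4705, 0.2917, 0.3872]
tool_rot: [179.7, -0.4, 87.0]
force: [-0.2, 0.6, 0.9]
grip_width: 0.0759
grasp_force: 0.0
```

Call:
{"op": "servo_tool", "data": {
  "plan": [
    {"xyz": [-4, 0, 0], "twist": [0, 0, 0], "jaw": 0},
    {"xyz": [-8, 0, -2], "twist": [0, 0, 0], "jaw": 0},
    {"xyz": [-8, 0, -2], "twist": [0, 0, 0], "jaw": 0},
    {"xyz": [-8, 0, -2], "twist": [0, 0, 0], "jaw": 0},
    {"xyz": [-8, 0, -2], "twist": [0, 0, 0], "jaw": 0},
    {"xyz": [-8, 0, -2], "twist": [0, 0, 0], "jaw": 0},
    {"xyz": [-8, 0, -2], "twist": [0, 0, 0], "jaw": 0}
  ]
}}

```text
time_s: 28.93
tool_pos: [0.4656, 0.2076, 0.4019]
tool_rot: [-180.0, 0.1, 86.7]
force: [-0.2, -0.2, -0.2]
grip_width: 0.0871
grasp_force: 0.0
```

```bash
python3 - <<'E'
from h import *
c=env.read_camera('wrist');cv2.imwrite('pics/w10.png',c['img'][:,:,::-1])
k=wblob(c,(.56,.311,.085),(0,70,0),(16,255,160),55);j=plane(c,cen(k),.079,True)
k=wblob(c,(.4735,.316,.07),(105,60,0),(130,255,255),55);b=plane(c,cen(k),.065,True)
k=wblob(c,(.553,.2,.07),(60,80,0),(90,255,255),45);v=plane(c,cen(k),.05,True)
d=b-j;a=np.radians(-3.5);X=np.array([np.cos(a),np.sin(a)]);Y=np.array([-X[1],X[0]])
print(j,b,v,'front',-d[:2]@X,'side',d[:2]@Y)
E
```

```text
[0.55529733 0.30973334 0.079     ] [0.47225987 0.31849708 0.065     ] [0.55907936 0.19420395 0.05      ] front 0.08341758480623394 side 0.0036780763212633785
```

View pics/w10.png

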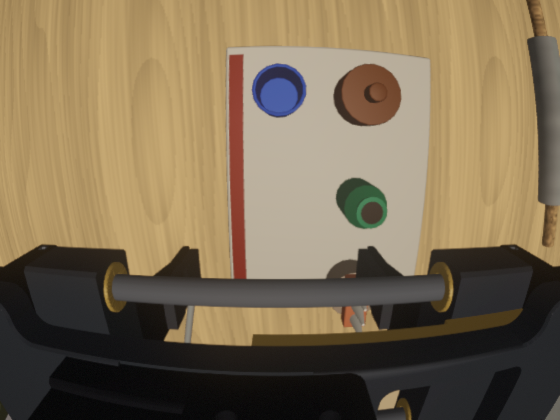

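Call:
{"op": "servo_tool", "data": {
  "plan": [
    {"xyz": [-4, 0, 0], "twist": [0, 0, 0], "jaw": 0},
    {"xyz": [-8, 0, 0], "twist": [0, 0, 0], "jaw": 0},
    {"xyz": [-12, 0, 0], "twist": [0, 0, 0], "jaw": 0},
    {"xyz": [-16, 0, 0], "twist": [0, 0, 0], "jaw": 0},
    {"xyz": [-20, 0, 0], "twist": [0, 0, 0], "jaw": 0},
    {"xyz": [-24, 0, 0], "twist": [0, 0, 0], "jaw": 0},
    {"xyz": [-28, 0, 0], "twist": [0, 0, 0], "jaw": 0},
    {"xyz": [-32, 0, 0], "twist": [0, 0, 0], "jaw": 0},
    {"xyz": [-34, 0, 0], "twist": [0, 0, 0], "jaw": 0},
    {"xyz": [-34, 0, 0], "twist": [0, 0, 0], "jaw": 0}
  ]
}}

```text
time_s: 29.82
tool_pos: [0.4452, -0.1384, 0.4028]
tool_rot: [180.0, 0.1, 86.1]
force: [0.4, -0.6, 0.3]
grip_width: 0.087
grasp_force: 0.0
```

```bash
python3 - <<'E'
from h import *
c=env.read_camera('top');cv2.imwrite('pics/t2.png',c['img'][100:300,60:340,::-1].repeat(2,0).repeat(2,1))
def m(X,lo,hi,r,z):
    k=wblob(c,X,lo,hi,r,False);return plane(c,cen(k),z)[:2],cv2.contourArea(k)
j=m((.56,.311,.08),(0,80,0),(16,255,140),28,.06);b=m((.4735,.316,.05),(100,30,0),(135,255,255),25,.05);v=m((.553,.2,.06),(0,0,0),(179,255,125),24,.056);p=np.array((.5466,.0912))
a=np.radians(-3.5);X=np.array([np.cos(a),np.sin(a)]);Y=np.array([-X[1],X[0]])
print(j,b,v);print('beaker',(b[0]-j[0])@X,(b[0]-j[0])@Y,'vase from mid',(v[0]-(j[0]+p)/2)@X,(v[0]-(j[0]+p)/2)@Y)
E
```

```text
(array([0.55914797, 0.30974554]), 911.5) (array([0.47135518, 0.31830676]), 683.5) (array([0.55134491, 0.19662763]), 496.5)
beaker -0.0881516975452435 0.003185630614623498 vase from mid -0.001291489515291248 -0.003931316035207668
```

View pics/t2.png

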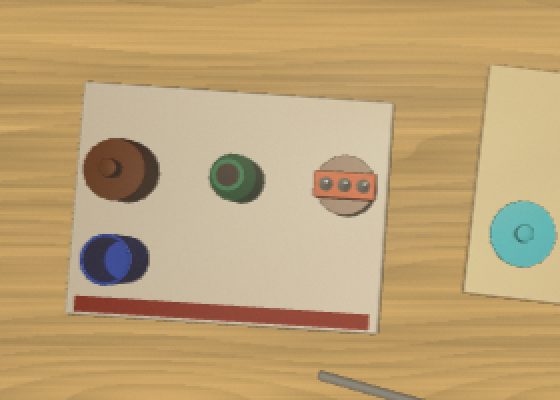

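```bash
python3 -c "
from cell import env
print(env.sign_off())"
```

```text
the job is handed in; nothing more can be done
None
```

The job is handed in at about 30 s of the 117 s: vase, lid and cone pack placed first, then the blue beaker. In the last pictures everything stood upright and released, with the vase within about 4 mm of the midpoint and the beaker about 3 cm in front of the jar and about 3 mm off to one side.

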